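Put the porcelain starter pots away in the proofing drawer

ROBOT

A 6-joint arm with a two-finger parallel gripper is mounted at the origin on the work surface. World frame = base frame: x ahead of the robot, y to its left, z up, the work surface at z = 0. Lengths are in mm, angles in rad, forces in N, time in s.
With the tool pointing down it reaches from about 275 to 725 mm from the base axis. Payload 5.6 kg.
Tool frame: the origin (TCP) lies at the very end of the fingers, on their centre line; the grasp point (between the pads) lies 19 mm behind it; z points along the fingers, y is the line along which they close (so a half turn about z gives the same grasp; the last joint's range is limited). The gripper opens to 85 mm and grips with 20 to 120 N. Pads are 22 mm wide; open, the fingers measure 114 mm over their backs; the gripper's body (76 mm by 85 mm) begins 54 mm behind the grasp point. The pads swing forward as they close: fully open they stand 13 mm farther back than shut.
Start: joints at [-0.832, 0.255, 0.108, 0, -1.424, -0.285], TCP at [241.129, -494.318, 231.283] pointing down, gripper open.
Joint ranges: [-2.95, 2.95], [-1.21, 1.97], [-1.09, 1.5], [-2.87, 1.71], [-2.94, -0.07], [-3.05, 3.05]. Speed limits (rad/s): [2.57, 2.57, 3.14, 3.14, 3.14, 3.14].

INTERFACE

Orientations are given as a unit quaternion [w, x, y, z].
In Python, from workcell import r gives the robot as it stands.
- The arm moves only by the tool jog_arm, never from a script. Its argument "increments" is a list of rows, each a list of 2 entries, a list of its own where there are three numbers: the shift along the tool's x, y, z normalised to -1 to 1, where 1 is 200 mm, then the turn, a rotation vector about the tool's x, y, z normalised to -1 to 1, where 1 is 0.5 rad. A call has 1 to 8 rows; each row shifts and turns the commanded pose from where the row before left it, along the tool's axes as they then stand; what a row does not reach is not made up. A row lasts 1/8 s, in which the tool goes at most 62.5 mm and 10.7 degrees, less where a joint would pass 70% of its speed; a pose out of reach is approached as far as the arm can. A call with a number of a shift or a turn outside -1 to 1 is refused whole. A call with a gripper value outside its range is refused whole. "fingers" is the opening, from 0 (shut) to 1 (fully open), set as the call begins (left out, the last holds). The fingers move at their own pace and stop on an object; "newtons" is the grip in N (left out, the last holds). Time passes only in rows, so rows that do not move let the fingers close. It gives the time, the measured TCP pose, the force, the opening and the grip force at its end, in the units of the state.
- r.get_state(): the state, without advancing time (a new reading comes with each control period).
- r.get_image(name): name is "scene" or "side" or "wrist"; returns a dict with "pixels" (384x512x3 uint8, red, green, blue), "intrinsics" (3x3 intrinsics, pixels), "R" (3x3) and "t" (3): a world point X has camera coordinates R X + t; the wrist camera has in their place "mount" (4x4, takes a point from camera to tool coordinates, whose origin is the TCP and whose axes are the flange's). Camera axes: x right, y down, z forward; pixel columns grow to the right and rows downward; lengths in mm; the calibration is good to about 2 mm. A picture is of the moment at which its call begins: read the wrist's pose just before it. There is no depth.
- r.hand_in(): hands the job in; it is judged then, once.
The state is a dict: "time_s": time; "q": joint angles; "qd": joint speeds; "joint_efforts": joint torques, N m; "eef_pos": TCP position; "tool_rot": TCP orientation; "contact_force": force on the tool from outside, world axes, zero at the start; "wrist_torque": the same for the moment, N m; "finger_gap": opening from 0.0 (shut) to 1.0 (fully open); "grip_force": force on a finger pad.
Only numpy, scipy, OpenCV 4.12 (cv2) and the standard library are available. Lean on these libraries where they do the work, as an engineer would, in place of code of your own. Each camera call takes 0.05 s, during which the arm holds its last target. There are 200 camera calls.

TASK

Clear the bamboo spatula out of the open drawer and lay it flat in the loaf tin, then stand every little lidded porcelain pot from the counter upright in a compartment of its own in the drawer, and finally ease the drawer in slowly until its catch snaps home. The pots are eggshell-thin: hold them with the lightest grip, do not press on them and set them down rather than dropping them; do not shove or slam the drawer, and leave the other things where they are.

Things in the scene. Friction and masses are not known exactly. Their poses are not given: they have to be found in the camera images.
- spatula: Bamboo spatula, 220 mm long, lying at first across the drawer on the tray's ridges. Origin: on its underside at mid length; x runs from handle to blade, z up. Handle 22 mm wide, 12 mm thick, from x = -110 to +20 mm; blade 50 mm wide, 6 mm thick, from there to +110 mm; balance point near the origin. Not fragile.
- tin: Open aluminium loaf tin, fixed to the counter, outside 270 (x) x 135 (y) x 55 mm high, walls and floor 4 mm. Origin: centre of its underside, z up.
- tray (a point): The drawer's birch tray, with its front. This point: centre of the compartment floor's upper face, 30 mm above the counter; x into the cabinet, y left, z up. Four compartments in a row along y, bounded by ridges 12 mm high, 8 mm thick. Inside ends: front panel at x = -80 mm (12 mm thick, top 45 mm above the floor), back at x = +80 mm, sides at y = +-164 mm (both 38 mm high).
- bay0 (a point): Centre of the rightmost compartment's floor (tray y = -126 mm); each compartment is 76 mm (y) x 100 mm (x) inside.
- bay1 (a point): Centre of the next compartment's floor (tray y = -42 mm).
- bay2 (a point): Centre of the next compartment's floor (tray y = +42 mm).
- bay3 (a point): Centre of the leftmost compartment's floor (tray y = +126 mm).
- pull (a point): Middle of the drawer's steel bar pull, 10 mm thick and 100 mm long along the tray's y, 25 mm in front of the front panel, 45 mm above the counter.
- drawer (a joint): How far the drawer is out, in m: 0 = fully home, at most 0.2. It slides with about 1.5 N of friction; over the last 16 mm a sprung roller catch resists (about 5 N more), then snaps the drawer home and holds it there.
- cab: Low birch proofing cabinet, fixed, 240 deep (x) x 378 wide (y) x 125 mm high, open in front, where the drawer slides in. Shoving it or the drawer with more than 45 N is too rough. Origin: centre of its underside; the drawer comes out towards its -x.
- pot0: Small starter pot of eggshell-thin white porcelain: cylinder 54 mm in diameter, 50 mm high, flat wooden lid (49 mm wide) up to 53 mm, knob (14 mm wide) up to 62 mm; 0.12 to 0.22 kg. Origin: centre of its underside, z up. It cracks if the fingers squeeze or press it with more than about 45 N each. None if absent this time.
- pot1: Small starter pot of eggshell-thin white porcelain: cylinder 54 mm in diameter, 50 mm high, flat wooden lid (49 mm wide) up to 53 mm, knob (14 mm wide) up to 62 mm; 0.12 to 0.22 kg. Origin: centre of its underside, z up. It cracks if the fingers squeeze or press it with more than about 45 N each. None if absent this time.
- pot2: Small starter pot of eggshell-thin white porcelain: cylinder 54 mm in diameter, 50 mm high, flat wooden lid (49 mm wide) up to 53 mm, knob (14 mm wide) up to 62 mm; 0.12 to 0.22 kg. Origin: centre of its underside, z up. It cracks if the fingers squeeze or press it with more than about 45 N each. None if absent this time.
- pot3: Small starter pot of eggshell-thin white porcelain: cylinder 54 mm in diameter, 50 mm high, flat wooden lid (49 mm wide) up to 53 mm, knob (14 mm wide) up to 62 mm; 0.12 to 0.22 kg. Origin: centre of its underside, z up. It cracks if the fingers squeeze or press it with more than about 45 N each. None if absent this time.
- cutter: Bystander, leave alone: steel ring cutter 52 mm wide, 30 mm high, standing among the pots. Origin: underside.
- mortar: Bystander, leave alone: marble mortar bowl, 90 mm wide, 60 mm high. Origin: underside.
- jar: Bystander, leave alone: glass storage jar, 80 mm wide, 130 mm high. Origin: underside.
- cellar: Bystander, leave alone: terracotta salt cellar, 60 mm wide, 45 mm high, on top of the cabinet. Origin: underside.
- sugar: Bystander, leave alone: terracotta bowl, 90 mm wide, 50 mm high. Origin: underside.
- brush: Bystander, leave alone: grey brush, 200 mm long, lying flat along its x. Origin: underside.

How it is judged (in metres and radians):
On the way, in this order (a step that is already met when the one before it is completed fails the run):
1. the spatula lies flat in the loaf tin, let go, with the drawer still open (x of spatula in the frame of tin between -0.12 and 0.12 m and y of spatula in the frame of tin between -0.06 and 0.06 m and z of spatula in the frame of tin below 0.03 m and angle between spatula's own z axis and vertical below 0.25 rad and contact force between the fingers and spatula below 0.2 N and value of joint drawer above 0.1 m), for 0.2 s.
2. every pot stands upright on the floor of a compartment, let go, with the drawer still open (x of pot0 in the frame of tray between -0.03 and 0.03 m and y of pot0 in the frame of tray between -0.155 and 0.155 m and z of pot0 in the frame of tray between -0.005 and 0.005 m and angle between each of pot0, pot1, pot2, pot3's own z axis and vertical below 0.12 rad and contact force between the fingers and pot0 below 0.2 N and linear speed of each of pot0, pot1, pot2, pot3 below 0.03 m/s and x of pot1 in the frame of tray between -0.03 and 0.03 m and y of pot1 in the frame of tray between -0.155 and 0.155 m and z of pot1 in the frame of tray between -0.005 and 0.005 m and contact force between the fingers and pot1 below 0.2 N and x of pot2 in the frame of tray between -0.03 and 0.03 m and y of pot2 in the frame of tray between -0.155 and 0.155 m and z of pot2 in the frame of tray between -0.005 and 0.005 m and contact force between the fingers and pot2 below 0.2 N and x of pot3 in the frame of tray between -0.03 and 0.03 m and y of pot3 in the frame of tray between -0.155 and 0.155 m and z of pot3 in the frame of tray between -0.005 and 0.005 m and contact force between the fingers and pot3 below 0.2 N and value of joint drawer above 0.1 m), for 0.2 s.
3. the drawer is home at its catch (value of joint drawer below 0.003 m), for 0.3 s.
At the end, for the whole second after the job is handed in: The drawer is home within 3 mm; every pot present stands upright (within 0.12 rad) on a compartment floor (within 5 mm), one to a compartment, at rest and let go; the spatula lies flat in the loaf tin (within 0.25 rad, underside less than 30 mm above the tin's) (x of spatula in the frame of tin between -0.12 and 0.12 m and y of spatula in the frame of tin between -0.06 and 0.06 m and z of spatula in the frame of tin below 0.03 m and angle between spatula's own z axis and vertical below 0.25 rad and contact force between the fingers and spatula below 0.2 N and x of pot0 in the frame of tray between -0.03 and 0.03 m and y of pot0 in the frame of tray between -0.155 and 0.155 m and z of pot0 in the frame of tray between -0.005 and 0.005 m and angle between each of pot0, pot1, pot2, pot3's own z axis and vertical below 0.12 rad and contact force between the fingers and pot0 below 0.2 N and linear speed of each of pot0, pot1, pot2, pot3 below 0.03 m/s and x of pot1 in the frame of tray between -0.03 and 0.03 m and y of pot1 in the frame of tray between -0.155 and 0.155 m and z of pot1 in the frame of tray between -0.005 and 0.005 m and contact force between the fingers and pot1 below 0.2 N and x of pot2 in the frame of tray between -0.03 and 0.03 m and y of pot2 in the frame of tray between -0.155 and 0.155 m and z of pot2 in the frame of tray between -0.005 and 0.005 m and contact force between the fingers and pot2 below 0.2 N and x of pot3 in the frame of tray between -0.03 and 0.03 m and y of pot3 in the frame of tray between -0.155 and 0.155 m and z of pot3 in the frame of tray between -0.005 and 0.005 m and contact force between the fingers and pot3 below 0.2 N and value of joint drawer below 0.003 m); the robot touches nothing.
It fails at once if a pot is squeezed or pressed by the fingers with more than about 45 N each (90 N in all) (contact force between the fingers and pot0 above 90 N or contact force between the fingers and pot1 above 90 N or contact force between the fingers and pot2 above 90 N or contact force between the fingers and pot3 above 90 N).
It fails at once if a pot is let go more than about 3 cm above the compartment floor (6 cm above the counter) ((height (world z) of pot0 above 0.062 m and contact force between the fingers and pot0 below 0.2 N) or (height (world z) of pot1 above 0.062 m and contact force between the fingers and pot1 below 0.2 N) or (height (world z) of pot2 above 0.062 m and contact force between the fingers and pot2 below 0.2 N) or (height (world z) of pot3 above 0.062 m and contact force between the fingers and pot3 below 0.2 N)).
It fails at once if the drawer is slammed (faster than 0.3 m/s inwards) (velocity of joint drawer below -0.3 m/s).
It fails at once if the drawer or cabinet is shoved by the fingers with more than 45 N (contact force between the fingers and cab above 45 N).
It fails at once if a bystander is moved by more than 5 cm (distance of any of cutter, mortar, jar, cellar, sugar, brush from where it was at the start of the episode above 0.05 m).
Of pot0, pot1, pot2, pot3 only 2 to 4 are there at a start; the rules pass over those that are not, and their reading is None.
At some moment in a run one of pot0, pot1, pot2, pot3 may be knocked a few centimetres aside while the robot is not near it.
It also fails if it takes over 210 s, if anything falls off the work surface, if the arm or the gripper's body presses on something with over 40 N, if the wrist force passes 120 N, or if a joint passes its speed limit or range.

## Working session

There is one attempt and no reset: what is moved stays moved. The work goes in short steps, Python scripts to look and compute and a tool call to move; the robot and the scene stay as the last step left them, time stands still between calls to the robot, and variables do not carry over. Pictures are saved under pics/ and viewed, at most 14 in all, crops included, and the job is handed in when it is done.

Besides the shell and the picture viewer there is one more tool, called after ">>>" as a command line: name --argument value ..., lists and objects as JSON in quotes. jog_arm: Moves the arm, as the interface text tells. Scaled input: -1 to 1 covers 200 mm each way for a shift and 0.5 rad each way for a turn. Its arguments: {"type":"object","properties":{"increments":{"type":"array"},"fingers":{"type":"number"},"newtons":{"type":"number"}},"required":["increments"]}

```bash
ls; mkdir -p pics
python3 - <<'E'
from workcell import r
import cv2
s=r.get_state();print(s)
for n in("scene","side"):
    d=r.get_image(n);cv2.imwrite(f"pics/{n}0.png",d["pixels"][:,:,::-1]);print(n,d["intrinsics"],d["R"],d["t"])
s=r.get_state();d=r.get_image("wrist");cv2.imwrite("pics/wrist0.png",d["pixels"][:,:,::-1]);print(d["intrinsics"],d["mount"])
E
```

```text
pics
{'time_s': 0.0, 'q': array([-8.32419106e-01,  2.55715592e-01,  1.07015208e-01, -4.85948293e-04,
       -1.42386756e+00, -2.84592944e-01]), 'qd': array([ 0.00023298,  0.00041202, -0.00097787, -0.00115668, -0.001234  ,
       -0.0007095 ]), 'joint_efforts': array([-8.73077752e-04, -3.86625445e+01,  2.37928158e+01,  5.36478236e+00,
       -6.13113429e-03, -3.00839588e-05]), 'eef_pos': array([ 240.94691396, -493.87409711,  230.41485196]), 'tool_rot': array([-2.24010861e-04, -2.24915445e-01,  9.74377853e-01,  8.90072356e-04]), 'contact_force': array([0.10073437, 0.15069797, 0.72588853]), 'wrist_torque': array([ 0.01147909, -0.01047028,  0.00294438]), 'grip_force': 0.0, 'finger_gap': 1.0001041511557802}
scene [[371.06175593   0.         252.09664993]
 [  0.         371.06175593 190.74545771]
 [  0.           0.           1.        ]] [[ 0.28359072  0.95886528 -0.01239705]
 [ 0.60702088 -0.1895084  -0.77175917]
 [-0.74236241  0.21133847 -0.63579407]] [-156.81883245 -255.28497557 1638.56129927]
side [[379.18868876   0.         261.40742031]
 [  0.         379.18868876 193.22864639]
 [  0.           0.           1.        ]] [[-0.82326872 -0.56749479  0.01335236]
 [-0.38369307  0.53898331 -0.74985107]
 [ 0.41833987 -0.62245213 -0.66147191]] [430.25053781 276.61424005 951.60661197]
[[290.82549448   0.         258.05369723]
 [  0.         290.82549448 187.2125292 ]
 [  0.           0.           1.        ]] [[ 9.97886344e-04 -9.53642985e-01 -3.00938634e-01  7.76113103e+01]
 [ 9.99999438e-01  8.43967009e-04  6.41468203e-04  1.28389974e+00]
 [-3.57749373e-04 -3.00939105e-01  9.53643291e-01 -1.43340464e+02]
 [ 0.00000000e+00  0.00000000e+00  0.00000000e+00  1.00000000e+00]]
```

View pics/scene0.png

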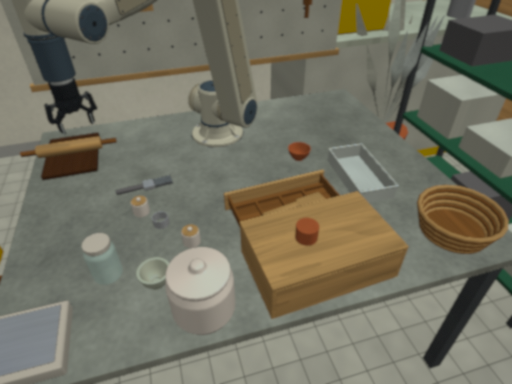

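View pics/side0.png

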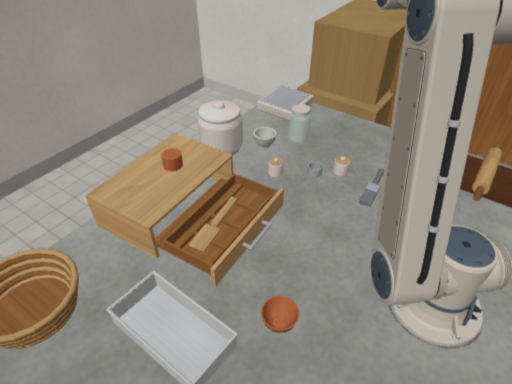

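The scene view shows two pots at about (140,205) and (191,235), the cutter at (160,219), the open drawer at (285,195) and the tin at (362,168). The side view shows the same pots at (275,167) and (341,165), the spatula in the drawer at (215,225), and the tin at (172,325). I'll enlarge a crop of the side view for precise corners.

```bash
cat > h.py <<'E'
from workcell import r
import cv2, numpy as np
from scipy.spatial.transform import Rotation as Ro
def cam(n):
    s=r.get_state(); d=r.get_image(n); K=d["intrinsics"]
    if n=="wrist":
        q=s["tool_rot"]; T=np.eye(4); T[:3,:3]=Ro.from_quat([q[1],q[2],q[3],q[0]]).as_matrix(); T[:3,3]=s["eef_pos"]
        M=T@d["mount"]; R=M[:3,:3].T; t=-R@M[:3,3]
    else: R,t=np.array(d["R"]),np.array(d["t"])
    return d["pixels"][:,:,::-1].copy(),np.array(K),R,t
def ray(c,uv,z):
    _,K,R,t=c; o=-R.T@t; d=R.T@np.linalg.inv(K)@[uv[0],uv[1],1]
    return o+d*(z-o[2])/d[2]
def proj(c,X):
    _,K,R,t=c; p=K@(R@np.array(X,float)+t); return p[:2]/p[2]
E
python3 - <<'E'
from h import *
a=cam("side")[0]
cv2.imwrite("pics/c1.png",cv2.resize(a[130:384,90:380],None,fx=2.3,fy=2.3,interpolation=cv2.INTER_CUBIC))
c=cam("scene")
for u in[(140,201),(191,232)]:print(ray(c,u,53))
c=cam("side")
for u in[(276,162),(342,160.5)]:print(ray(c,u,53))
E
```

```text
[ 435.16397501 -345.32274725   53.        ]
[ 623.80921909 -208.75030338   53.        ]
[ 605.40787536 -206.92834731   53.        ]
[ 424.49206461 -347.10273439   53.        ]
```

View pics/c1.png

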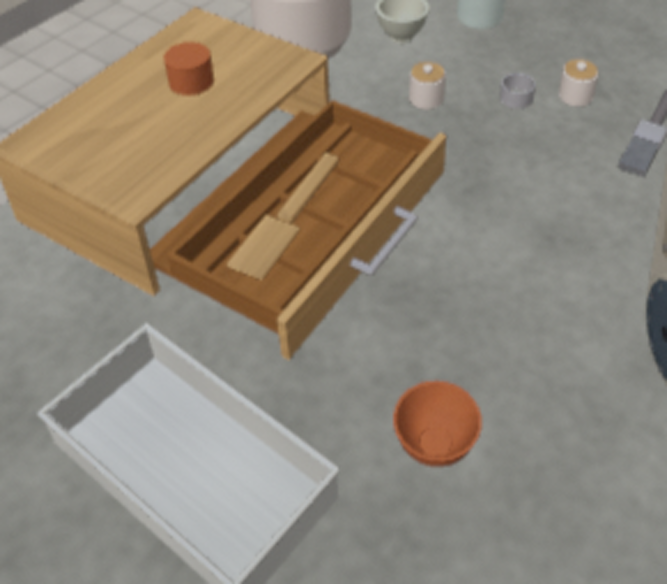

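Run:
```python
from h import *
c=cam("side")
def P(n,u,v,z):print(n,ray(c,(u/2.3+90,v/2.3+130),z).round(1))
P("front top R outer",445,137,75);P("front top L outer",285,322,75)
P("pull R",412,215,45);P("pull L",360,270,45)
P("side back R",335,103,68);P("side back L",160,250,68)
P("cab front L top",140,220,125);P("cab front R top",327,62,125)
for u,v in[(148,329),(44,413),(236,581),(336,471)]:P("tin",u,v,55)
P("handle end",327,157,54);P("handle/blade",284,220,54);
for u,v in[(262,217),(298,232),(264,277),(230,265)]:P("blade",u,v,48)
a=c[0]; hsv=cv2.cvtColor(a,cv2.COLOR_BGR2HSV)
for k in((276,165),(341,163)): print(hsv[k[1]-5:k[1]+3,k[0]].tolist())
```

```text
front top R outer [495.2 -77.1  75. ]
front top L outer [474.  277.1  75. ]
pull R [466.7  43.   45. ]
pull L [466.9 152.6  45. ]
side back R [663.3 -56.5  68. ]
side back L [662.1 277.6  68. ]
cab front L top [667.8 289.6 125. ]
cab front R top [682.  -65.9 125. ]
tin [599.8 358.5  55. ]
tin [608.5 489.1  55. ]
tin [343.3 500.3  55. ]
tin [334.1 371.6  55. ]
handle end [613.2  26.9  54. ]
handle/blade [585.4 148.2  54. ]
blade [614.9 155.8  48. ]
blade [562.6 149.7  48. ]
blade [549.7 227.2  48. ]
blade [594.1 236.3  48. ]
[[14, 18, 188], [14, 42, 165], [17, 95, 163], [17, 108, 172], [18, 106, 173], [16, 69, 177], [14, 29, 184], [13, 23, 178]]
[[14, 20, 191], [14, 34, 182], [16, 69, 171], [17, 105, 173], [18, 109, 175], [17, 103, 178], [15, 60, 186], [14, 20, 194]]
```

```bash
cat >> h.py <<'E'
def plan(x,y,z,a=None):
    "rows in tool frame: total shift (units) and turn about tool z (units)"
    s=r.get_state(); q=s["tool_rot"]; R=Ro.from_quat([q[1],q[2],q[3],q[0]]).as_matrix()
    a0=np.arctan2(R[1,0],R[0,0]); a=a0 if a is None else np.radians(a)
    th=(a0-a+np.pi)%(2*np.pi)-np.pi
    d=np.array([x,y,z])-s["eef_pos"]; Rn=np.array([[np.cos(a),np.sin(a),0],[np.sin(a),-np.cos(a),0],[0,0,-1]]).T
    tilt=R.T@[0,0,-1]
    print("a0",round(np.degrees(a0),1),"turn",round(th/.5,3),"shift before turn",(R.T@d/200).round(4),"after",(Rn.T@d/200).round(4),"tilt corr",np.cross([0,0,1],tilt).round(4),"d",d.round(1))
E
python3 -c "
from h import *
plan(560,60,330,-79)"
```

```text
a0 -154.0 turn -2.618 shift before turn [-2.6479  1.7917 -0.4938] after [-2.4159 -2.094  -0.4946] tilt corr [ 0.0004 -0.      0.    ] d [318.9 554.2  98.9]
```

>>> jog_arm --increments '[[[0,0,-0.062],[0,0,-0.327]],[[0,0,-0.062],[0,0,-0.327]],[[0,0,-0.062],[0,0,-0.327]],[[0,0,-0.062],[0,0,-0.327]],[[0,0,-0.062],[0,0,-0.327]],[[0,0,-0.062],[0,0,-0.327]],[[0,0,-0.062],[0,0,-0.327]],[[0,0,-0.062],[0,0,-0.327]]]'

```text
time_s: 1.35
eef_pos: [241.1, -494.3, 330.8]
tool_rot: [-0.0, 0.773, -0.634, -0.0]
contact_force: [0.2, 0.6, -0.9]
finger_gap: 0.995
grip_force: 0.0
```

>>> jog_arm --increments '[[[-0.2,-0.175,0],[0,0,0]],[[-0.2,-0.175,0],[0,0,0]],[[-0.2,-0.175,0],[0,0,0]],[[-0.2,-0.175,0],[0,0,0]],[[-0.2,-0.175,0],[0,0,0]],[[-0.2,-0.175,0],[0,0,0]],[[-0.2,-0.175,0],[0,0,0]],[[-0.2,-0.175,0],[0,0,0]]]'

```text
time_s: 2.35
eef_pos: [455.8, -125.3, 330.7]
tool_rot: [-0.0, 0.771, -0.636, 0.0]
contact_force: [0.2, -0.4, -0.9]
finger_gap: 0.998
grip_force: 0.0
```

>>> jog_arm --increments '[[[-0.2,-0.175,0],[0,0,0]],[[-0.2,-0.175,0],[0,0,0]],[[-0.2,-0.175,0],[0,0,0]],[[-0.2,-0.175,0],[0,0,0]],[[0,0,0],[0,0,0]],[[0,0,0],[0,0,0]]]'

```text
time_s: 3.1
eef_pos: [562.3, 56.6, 330.4]
tool_rot: [0.0, 0.771, -0.636, 0.0]
contact_force: [-0.4, -0.1, 0.5]
finger_gap: 1.0
grip_force: 0.0
```

Run:
```python
from h import *
c=cam("wrist");cv2.imwrite("pics/w1.png",c[0]);plan(560,60,330,-79);print(c[2],c[3],r.get_state()["time_s"],r.get_state()["q"])
np.savez("w1.npz",*c)
```

```text
a0 -79.1 turn -0.003 shift before turn [-0.0213  0.0071  0.0041] after [-0.0213  0.0071  0.0042] tilt corr [-0.0004 -0.0003  0.    ] d [-2.2  3.9 -0.8]
[[-0.98154516 -0.19122395  0.00157966]
 [-0.18184423  0.93589193  0.30172666]
 [-0.05917575  0.29587109 -0.95339317]] [561.34165124 -21.17546758 491.16194729] 3.15 [ 3.76484697e-01  2.82206658e-01  3.93650118e-01  3.53043670e-04
 -1.68186796e+00 -1.85893791e-01]
```

View pics/w1.png

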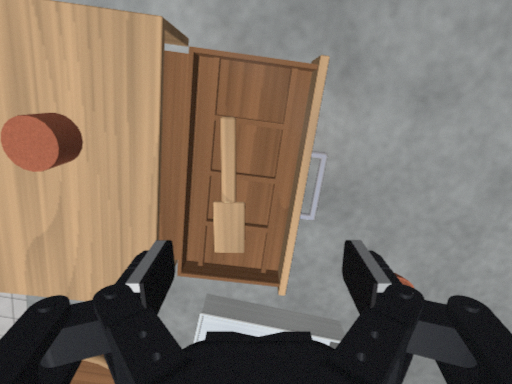

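The wrist view shows the tray with its four compartments. The spatula runs from its handle end at (227,118) to its blade end at (229,252). The front panel top runs (324,57)–(283,292), and the pull is at (317,185).

Run:
```python
from h import *
z=np.load("w1.npz");c=[z[k] for k in z]
def P(n,u,v,h):
    p=ray(c,(u,v),h);print(n,p.round(1));return p
P("frontR outer",329,57,75);P("frontL outer",287,294,75);P("frontR inner",318,58,75);P("frontL inner",279,291,75)
P("sideBackR in",197,53,68);P("sideBackL in",184,273,68);P("sideFrontR in",314,68,68);P("sideFrontL",281,284,68)
for a,b in(((216,118),(283,125)),((209,173),(274,179)),((206,221),(268,226))):P("ridge",*a,42);P("  ",*b,42)
P("ridge back",217,65,42);P("ridge back",201,262,42);P("ridge front",289,72,42);P("ridge front",264,269,42)
P("pullR",323,153,45);P("pullL",311,219,45)
h=P("hend",227,118,54);j=P("junction",228.5,202,50);b=P("bend",230,252,48);print(np.degrees(np.arctan2(*(b-h)[1::-1])),np.linalg.norm((b-h)[:2]))
P("tin corner",205,297,55);P("tin corner",341,322,55)
P("cabfront",163,18,125);P("cabfront",158,245,125)
```

```text
frontR outer [496.6 -80.4  75. ]
frontL outer [470.3 275.5  75. ]
frontR inner [509.9 -76.6  75. ]
frontL inner [484.3 272.4  75. ]
sideBackR in [661.9 -53.8  68. ]
sideBackL in [640.5 273.   68. ]
sideFrontR in [510.8 -65.1  68. ]
sideFrontL [482.4 263.6  68. ]
ridge [629.3  24.3  42. ]
   [531.9  15.5  42. ]
ridge [627.6 107.7  42. ]
   [527.8  98.1  42. ]
ridge [621.  188.1  42. ]
   [520.9 177.7  42. ]
ridge back [638.5 -46.3  42. ]
ridge back [618.9 264.7  42. ]
ridge front [539.3 -56.5  42. ]
ridge front [511.4 257.8  42. ]
pullR [464.7  43.9  45. ]
pullL [456.1 151.2  45. ]
hend [612.6  20.1  54. ]
junction [590.3 145.8  50. ]
bend [573.8 233.   48. ]
100.33158539357564 216.35013567252696
tin corner [601.7 323.   55. ]
tin corner [358.1 329.5  55. ]
cabfront [689.7 -75.6 125. ]
cabfront [670.8 195.5 125. ]
```

```bash
python3 -c "
from h import *
plan(594,123,35,-79.7)"
```

```text
a0 -79.1 turn 0.022 shift before turn [-0.2988 -0.2189  1.4792] after [-0.3007 -0.2163  1.4792] tilt corr [-0.0004 -0.0003  0.    ] d [  31.8   66.9 -295.8]
```

>>> jog_arm --increments '[[[-0.15,-0.108,0.1],[0,0,0.022]],[[-0.15,-0.108,0.2],[0,0,0]],[[0,0,0.25],[0,0,0]],[[0,0,0.25],[0,0,0]],[[0,0,0.25],[0,0,0]],[[0,0,0.13],[0,0,0]],[[0,0,0],[0,0,0]],[[0,0,0],[0,0,0]]]' --fingers 0.42 --newtons 25

```text
time_s: 4.15
eef_pos: [594.9, 123.3, 96.6]
tool_rot: [-0.001, 0.768, -0.641, 0.001]
contact_force: [0.2, 0.7, 0.2]
finger_gap: 0.42
grip_force: 0.0
```

Run:
```python
from h import *
c=cam("wrist");cv2.imwrite("pics/w2.png",c[0]);plan(594,123,35,-79.7)
```

```text
a0 -79.7 turn -0.0 shift before turn [0.0018 0.0066 0.309 ] after [0.0016 0.0054 0.3091] tilt corr [-0.0038  0.0004  0.    ] d [ -1.   -0.5 -61.8]
```

View pics/w2.png

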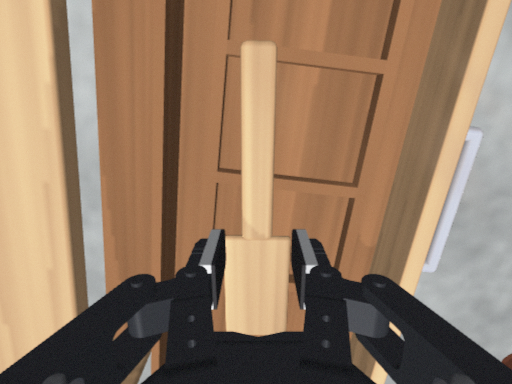

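The fingers straddle the handle axis (column 257). The junction is at row 236 and a ridge at row 183. I'll descend now and close.

>>> jog_arm --increments '[[[0,0,0.12],[0,0,0]],[[0,0,0.1],[0,0,0]],[[0,0,0.06],[0,0,0]],[[0,0,0.028],[0,0,0]],[[0,0,0],[0,0,0]],[[0,0,0],[0,0,0]]]'

```text
time_s: 4.95
eef_pos: [594.4, 123.8, 33.8]
tool_rot: [-0.001, 0.768, -0.641, 0.0]
contact_force: [-0.4, 0.3, -0.1]
finger_gap: 0.419
grip_force: 0.0
```

>>> jog_arm --increments '[[[0,0,0],[0,0,0]],[[0,0,0],[0,0,0]],[[0,0,0],[0,0,0]],[[0,0,0],[0,0,0]],[[0,0,0],[0,0,0]],[[0,0,0],[0,0,0]]]' --fingers 0 --newtons 40

```text
time_s: 5.7
eef_pos: [594.4, 123.9, 33.7]
tool_rot: [-0.001, 0.768, -0.641, 0.0]
contact_force: [0.4, 0.4, 5.5]
finger_gap: 0.249
grip_force: 40.3
```

>>> jog_arm --increments '[[[0,0,-0.05],[0,0,0]],[[0,0,-0.1],[0,0,0]],[[0,0,-0.2],[0,0,0]],[[0,0,-0.25],[0,0,0]],[[0,0,-0.2],[0,0,0]],[[0,0,-0.1],[0,0,0]],[[0,0,0],[0,0,0]]]'

```text
time_s: 6.58
eef_pos: [594.3, 123.8, 214.5]
tool_rot: [-0.001, 0.768, -0.641, 0.001]
contact_force: [-0.2, 0.4, -0.8]
finger_gap: 0.245
grip_force: 39.6
```

Run:
```python
from h import *
s=cam("side");w=cam("wrist")
cv2.imwrite("pics/p3.png",np.hstack([s[0][100:384,60:360],w[0][100:,:]]))
plan(471,424,215,-180)
```

```text
a0 -79.7 turn 3.501 shift before turn [-1.587   0.3317 -0.0159] after [ 0.6103  1.502  -0.017 ] tilt corr [ 0.0022  0.0003 -0.    ] d [-122.1  300.4    3.4]
```

View pics/p3.png

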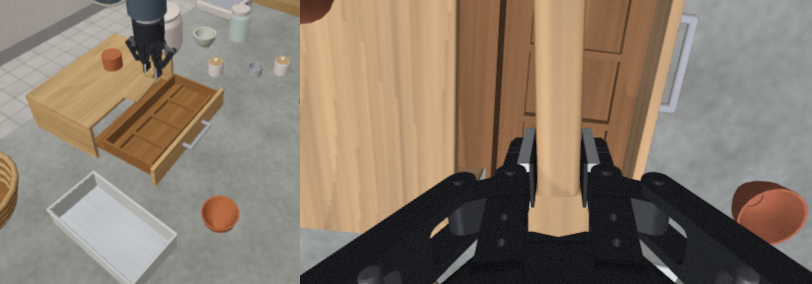

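Spatula is held and level. The empty drawer and the tin are clear in the side view.

Run:
```python
from h import *
plan(476,430,215,-2.8)
z=np.load("w1.npz");c=[z[k] for k in z]
for u in((198,315),):print(ray(c,u,55))
s=cam("scene");print([proj(s,p).round(1) for p in((601,361,55),(607,491,55),(342,498,55),(336,368,55))])
```

```text
a0 -79.7 turn -2.684 shift before turn [-1.612   0.3018 -0.0159] after [-0.6594 -1.5016 -0.017 ] tilt corr [ 0.0022  0.0003 -0.    ] d [-117.1  306.4    3.4]
[608.63464011 362.58880055  55.        ]
[array([360.1, 190.3]), array([395.4, 184.2]), array([358.4, 143.7]), array([327.4, 148.4])]
```

>>> jog_arm --increments '[[[0,0,0],[0,0,-0.3355]],[[0,0,0],[0,0,-0.3355]],[[0,0,0],[0,0,-0.3355]],[[0,0,0],[0,0,-0.3355]],[[0,0,0],[0,0,-0.3355]],[[0,0,0],[0,0,-0.3355]],[[0,0,0],[0,0,-0.3355]],[[0,0,0],[0,0,-0.3355]]]'

```text
time_s: 7.72
eef_pos: [593.0, 123.5, 211.1]
tool_rot: [0.001, 1.0, -0.022, -0.002]
contact_force: [0.2, 0.2, -1.5]
finger_gap: 0.249
grip_force: 39.6
```

Run:
```python
from h import *
plan(476,430,215,-2.8);print(r.get_state()["q"])
```

```text
a0 -2.5 turn 0.011 shift before turn [-0.651  -1.506  -0.0195] after [-0.6593 -1.5023 -0.0196] tilt corr [ 0.0012  0.003  -0.    ] d [-117.   306.5    3.9]
[ 4.62716783e-01  3.74744877e-01  2.25662770e-01 -4.18868231e-04
 -1.42491979e+00  1.06484175e+00]
```

>>> jog_arm --increments '[[[-0.11,-0.25,0],[0,0,0]],[[-0.11,-0.25,0],[0,0,0]],[[-0.11,-0.25,0],[0,0,0]],[[-0.11,-0.25,0],[0,0,0]],[[-0.11,-0.25,0],[0,0,0]],[[-0.105,-0.253,0],[0,0,0]],[[0,0,0.1],[0,0,0]],[[0,0,0.2],[0,0,0]]]'

```text
time_s: 8.72
eef_pos: [477.3, 431.4, 151.9]
tool_rot: [-0.0, 1.0, -0.024, 0.0]
contact_force: [-0.3, 0.8, -0.9]
finger_gap: 0.246
grip_force: 39.7
```

>>> jog_arm --increments '[[[0,0,0.15],[0,0,0]],[[0,0,0.1],[0,0,0]],[[0,0,0],[0,0,0]],[[0,0,0],[0,0,0]]]'

```text
time_s: 9.22
eef_pos: [477.9, 430.3, 103.3]
tool_rot: [0.0, 1.0, -0.024, 0.0]
contact_force: [0.4, -0.2, -0.2]
finger_gap: 0.248
grip_force: 39.6
```

Run:
```python
from h import *
plan(476,430,5,-2.8)
s=cam("side");w=cam("wrist")
cv2.imwrite("pics/p4.png",np.hstack([s[0][100:384,60:360],w[0][100:,:]]))
```

```text
a0 -2.8 turn 0.0 shift before turn [-0.0095  0.0021  0.4915] after [-0.0093  0.0021  0.4915] tilt corr [ 0.     -0.0005  0.    ] d [ -1.9  -0.3 -98.3]
```

View pics/p4.png

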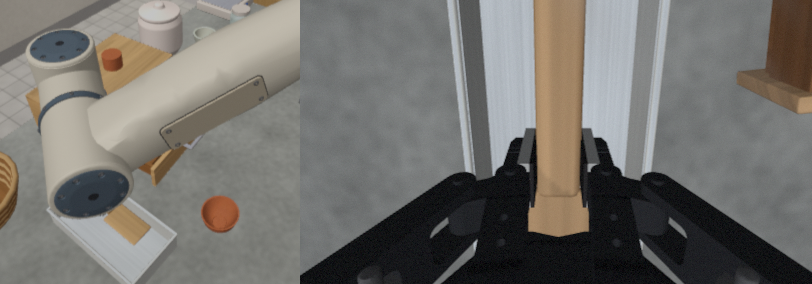

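The spatula is centred between the tin walls. I'll lower it gradually.

>>> jog_arm --increments '[[[-0.009,0,0.12],[0,0,0]],[[0,0,0.12],[0,0,0]],[[0,0,0.08],[0,0,0]],[[0,0,0.07],[0,0,0]],[[0,0,0.05],[0,0,0]],[[0,0,0.04],[0,0,0]],[[0,0,0],[0,0,0]]]'

```text
time_s: 10.2
eef_pos: [475.6, 430.1, 6.4]
tool_rot: [0.0, 1.0, -0.024, -0.0]
contact_force: [-0.4, 0.8, -0.4]
finger_gap: 0.248
grip_force: 39.7
```

>>> jog_arm --increments '[[[0,0,0],[0,0,0]],[[0,0,0],[0,0,0]],[[0,0,0],[0,0,0]],[[0,0,-0.05],[0,0,0]],[[0,0,-0.15],[0,0,0]],[[0,0,-0.25],[0,0,0]],[[0,0,-0.3],[0,0,0]],[[0,0,-0.3],[0,0,0]]]' --fingers 0.45

```text
time_s: 11.2
eef_pos: [475.7, 430.0, 219.9]
tool_rot: [-0.0, 1.0, -0.024, 0.0]
contact_force: [1.3, 0.2, 0.2]
finger_gap: 0.453
grip_force: 0.0
```

Run:
```python
from h import *
w=cam("wrist");w2=cam("scene")
cv2.imwrite("pics/p5.png",np.hstack([cv2.resize(w2[0][110:270,70:420],(700,320)),]));cv2.imwrite("pics/w5.png",w[0])
plan(480,-150,290,-45)
```

```text
a0 -2.8 turn 1.474 shift before turn [ 0.1518  2.9035 -0.3481] after [ 2.0633  2.0537 -0.316 ] tilt corr [-0.0116 -0.0112  0.    ] d [   1.4 -582.2   63.2]
```

View pics/w5.png

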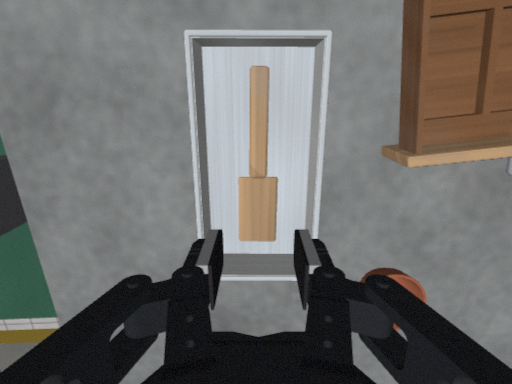

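The spatula lies flat in the tin, from (259,67) to (258,242). Next I'll look at the pots.

>>> jog_arm --increments '[[[0,0,-0.044],[0,0,0.36]],[[0,0,-0.044],[0,0,0.36]],[[0,0,-0.044],[0,0,0.36]],[[0,0,-0.044],[0,0,0.36]],[[0,0,-0.044],[0,0,0.36]],[[0,0,-0.044],[0,0,0.36]],[[0,0,-0.044],[0,0,0.36]],[[0,0,-0.044],[0,0,0.36]]]' --fingers 1 --newtons 20

```text
time_s: 12.3
eef_pos: [475.8, 430.2, 288.2]
tool_rot: [-0.0, 0.733, -0.68, 0.0]
contact_force: [0.2, 0.9, 0.5]
finger_gap: 1.0
grip_force: 0.0
```

```bash
python3 -c "
from h import *
plan(520,-330,290,-85.6);print(r.get_state()['q'])"
```

```text
a0 -85.6 turn -0.002 shift before turn [ 3.8067  0.068  -0.0109] after [ 3.8067  0.071  -0.0089] tilt corr [-0.0006  0.0005  0.    ] d [  44.2 -760.2    1.8]
[ 9.78337834e-01  4.41900910e-01  5.20342711e-01  1.61399858e-04
 -1.64847657e+00 -9.02319123e-01]
```

>>> jog_arm --increments '[[[0.293,0.0055,0],[0,0,0]],[[0.293,0.0055,0],[0,0,0]],[[0.293,0.0055,0],[0,0,0]],[[0.293,0.0055,0],[0,0,0]],[[0.293,0.0055,0],[0,0,0]],[[0.293,0.0055,0],[0,0,0]],[[0.293,0.0055,0],[0,0,0]],[[0.293,0.0055,0],[0,0,0]]]'

```text
time_s: 13.3
eef_pos: [505.1, -39.5, 288.1]
tool_rot: [-0.001, 0.736, -0.677, 0.001]
contact_force: [1.7, 0.1, -1.1]
finger_gap: 0.999
grip_force: 0.0
```

>>> jog_arm --increments '[[[0.293,0.0055,0],[0,0,0]],[[0.293,0.0055,0],[0,0,0]],[[0.293,0.0055,0],[0,0,0]],[[0.293,0.0055,0],[0,0,0]],[[0.293,0.0055,0],[0,0,0]],[[0,0,0],[0,0,0]],[[0,0,0],[0,0,0]]]'

```text
time_s: 14.18
eef_pos: [523.8, -330.1, 287.5]
tool_rot: [-0.0, 0.735, -0.678, 0.0]
contact_force: [-0.3, 0.8, 0.0]
finger_gap: 1.002
grip_force: 0.0
```

Run:
```python
from h import *
c=cam("wrist");cv2.imwrite("pics/w6.png",c[0]);np.savez("w6.npz",*c);plan(520,-330,290,-85.6)
```

```text
a0 -85.3 turn 0.011 shift before turn [ 0.001   0.0198 -0.0107] after [ 0.0011  0.0199 -0.0107] tilt corr [-0.0008 -0.0002  0.    ] d [-3.9 -0.5  2.1]
```

View pics/w6.png

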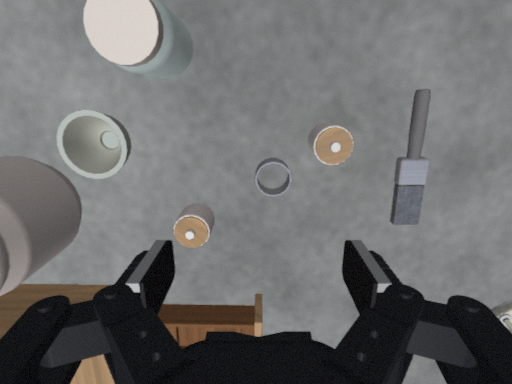

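Only two pots are present. Lids are at (333,146) and (192,232), knobs at (336,148) and (190,236), and the cutter is at (273,177).

Run:
```python
from h import *
z=np.load("w6.npz");c=[z[k] for k in z]
hsv=cv2.cvtColor(c[0],cv2.COLOR_BGR2HSV)
m=cv2.inRange(hsv,(8,80,90),(25,255,255));n,l,st,ce=cv2.connectedComponentsWithStats(m)
for i in range(1,n):
    if 300<st[i,4]<2500 and ce[i][1]<270:
        cn=cv2.findContours((l==i).astype(np.uint8),cv2.RETR_EXTERNAL,cv2.CHAIN_APPROX_NONE)[0][0]
        (u,v),rr=cv2.minEnclosingCircle(cn);p=ray(c,(u,v),53);print("lid",u,v,p.round(1),"diam",(2*np.linalg.norm(ray(c,(u+rr,v),53)-p)).round(1))
for u in((336,148),(190,236)):print("knob",ray(c,u,62).round(1))
for n,u,h in(("cutter",(273,177),30),("mortar",(93,145),60),("jar",(122,28),130)):print(n,ray(c,u,h).round(1))
plan(612,-204,130,-85.6)
```

```text
lid 333.3888854980469 145.05555725097656 [ 425.9 -352.4   53. ] diam 47.8
lid 190.68072509765625 231.55421447753906 [ 609.6 -212.6   53. ] diam 46.8
knob [ 424.4 -350.2   62. ]
knob [ 608.6 -210.2   62. ]
cutter [ 498.3 -296.6   30. ]
mortar [ 734.1 -328.2   60. ]
jar [ 659.1 -454.7  130. ]
a0 -85.3 turn 0.011 shift before turn [-0.5892 -0.4899  0.7895] after [-0.5918 -0.4871  0.7893] tilt corr [-0.0008 -0.0002  0.    ] d [  88.1  125.5 -157.9]
```

```bash
python3 -c "
from h import *
plan(609,-211,11,-85.6)"
```

```text
a0 -85.3 turn 0.011 shift before turn [-0.5556 -0.4716  1.3845] after [-0.558  -0.4695  1.3843] tilt corr [-0.0008 -0.0002  0.    ] d [  85.1  118.5 -276.9]
```

>>> jog_arm --increments '[[[-0.186,-0.157,0.1],[0,0,0.011]],[[-0.186,-0.157,0.15],[0,0,0]],[[-0.186,-0.157,0.15],[0,0,0]],[[0,0,0.2],[0,0,0]],[[0,0,0.13],[0,0,0]],[[0,0,0.05],[0,0,0]],[[0,0,0],[0,0,0]],[[0,0,0],[0,0,0]]]'

```text
time_s: 15.22
eef_pos: [609.9, -211.5, 133.2]
tool_rot: [-0.001, 0.734, -0.679, 0.001]
contact_force: [-0.1, 1.0, -0.2]
finger_gap: 0.999
grip_force: 0.0
```

Run:
```python
from h import *
c=cam("wrist");plan(609,-211,11,-85.6)
hsv=cv2.cvtColor(c[0],cv2.COLOR_BGR2HSV)
m=cv2.inRange(hsv,(8,80,90),(25,255,255));n,l,st,ce=cv2.connectedComponentsWithStats(m)
for i in range(1,n):
    if st[i,4]>300: print(ce[i],st[i],ray(c,ce[i],53).round(1))
```

```text
a0 -85.6 turn -0.0 shift before turn [-0.0038  0.0059  0.6102] after [-0.0033  0.0042  0.6103] tilt corr [-0.0028 -0.0008  0.    ] d [  -0.9    0.6 -122.1]
[256.8107753  191.87866842] [ 228  165   59   56 2283] [ 610.2 -213.    53. ]
[ 36.15757238 297.78953229] [   0  285  104   42 1796] [804.2 -95.1  53. ]
[ 92.63262765 372.498132  ] [ 71 357  43  27 803] [760.8  -8.3  53. ]
```

Pot A confirmed at (609.5, −212). Descend slowly.

>>> jog_arm --increments '[[[0,0,0.15],[0,0,0]],[[0,0,0.15],[0,0,0]],[[0,0,0.12],[0,0,0]],[[0,0,0.1],[0,0,0]],[[0,0,0.06],[0,0,0]],[[0,0,0.03],[0,0,0]],[[0,0,0],[0,0,0]],[[0,0,0],[0,0,0]]]'

```text
time_s: 16.27
eef_pos: [609.7, -211.6, 10.2]
tool_rot: [-0.0, 0.734, -0.679, 0.001]
contact_force: [0.2, -0.1, 0.7]
finger_gap: 0.999
grip_force: 0.0
```

>>> jog_arm --increments '[[[0,0,0],[0,0,0]],[[0,0,0],[0,0,0]],[[0,0,0],[0,0,0]],[[0,0,0],[0,0,0]],[[0,0,0],[0,0,0]],[[0,0,0],[0,0,0]]]' --fingers 0 --newtons 20

```text
time_s: 17.02
eef_pos: [609.9, -211.6, 10.0]
tool_rot: [-0.0, 0.734, -0.679, 0.001]
contact_force: [0.5, 0.6, 5.4]
finger_gap: 0.625
grip_force: 21.9
```

>>> jog_arm --increments '[[[0,0,-0.03],[0,0,0]],[[0,0,-0.06],[0,0,0]],[[0,0,-0.1],[0,0,0]],[[0,0,-0.15],[0,0,0]],[[0,0,-0.15],[0,0,0]],[[0,0,-0.1],[0,0,0]],[[0,0,-0.06],[0,0,0]],[[0,0,0],[0,0,0]]]'

```text
time_s: 18.02
eef_pos: [609.2, -211.5, 139.9]
tool_rot: [-0.0, 0.734, -0.68, 0.0]
contact_force: [0.6, -0.1, -1.8]
finger_gap: 0.631
grip_force: 21.6
```

Run:
```python
from h import *
plan(580,62,44,-85.6)
c=cam("side");cv2.imwrite("pics/s7.png",cv2.resize(c[0][60:300,150:420],None,fx=2,fy=2))
```

```text
a0 -85.6 turn -0.001 shift before turn [-1.3746  0.0417  0.4792] after [-1.3746  0.0407  0.4793] tilt corr [-0.0009 -0.0001  0.    ] d [-29.2 273.5 -95.9]
```

View pics/s7.png

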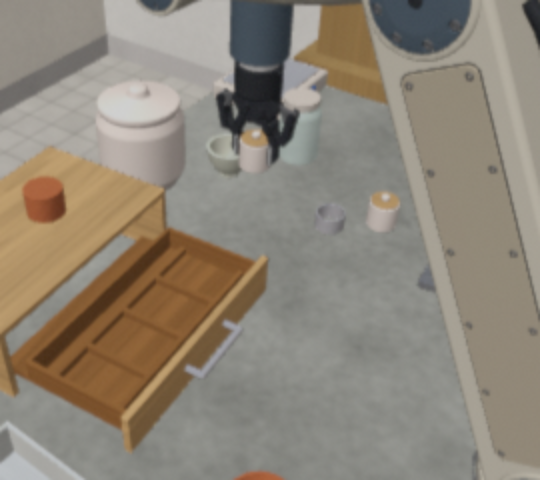

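Pot A is held upright between the fingers at (255,150). Carrying it to bay1.

>>> jog_arm --increments '[[[-0.1,0.006,0],[0,0,0]],[[-0.2,0.007,0],[0,0,0]],[[-0.24,0.007,0],[0,0,0]],[[-0.24,0.007,0],[0,0,0]],[[-0.24,0.007,0],[0,0,0]],[[-0.2,0.006,0],[0,0,0]],[[-0.12,0,0],[0,0,0]],[[-0.0346,0,0],[0,0,0]]]'

```text
time_s: 19.08
eef_pos: [579.0, 64.0, 138.4]
tool_rot: [0.001, 0.734, -0.679, -0.001]
contact_force: [-0.5, -0.8, -1.8]
finger_gap: 0.625
grip_force: 21.6
```

>>> jog_arm --increments '[[[0,0,0.1],[0,0,0]],[[0,0,0.12],[0,0,0]],[[0,0,0.1],[0,0,0]],[[0,0,0.08],[0,0,0]],[[0,0,0.04],[0,0,0]],[[0,0,0],[0,0,0]],[[0,0,0],[0,0,0]]]'

```text
time_s: 19.95
eef_pos: [580.7, 62.1, 52.1]
tool_rot: [-0.001, 0.734, -0.679, 0.0]
contact_force: [0.1, -1.5, -1.7]
finger_gap: 0.623
grip_force: 21.7
```

Run:
```python
from h import *
plan(580,62,40.5,-85.6)
w=cam("wrist");c=cam("side");cv2.imwrite("pics/s8.png",np.hstack([cv2.resize(c[0][160:290,130:270],(350,325)),cv2.resize(w[0],(433,325))]))
```

```text
a0 -85.6 turn -0.0 shift before turn [0.0004 0.0038 0.058 ] after [0.0004 0.0037 0.058 ] tilt corr [-0.0015  0.0001  0.    ] d [ -0.7  -0.1 -11.6]
```

View pics/s8.png

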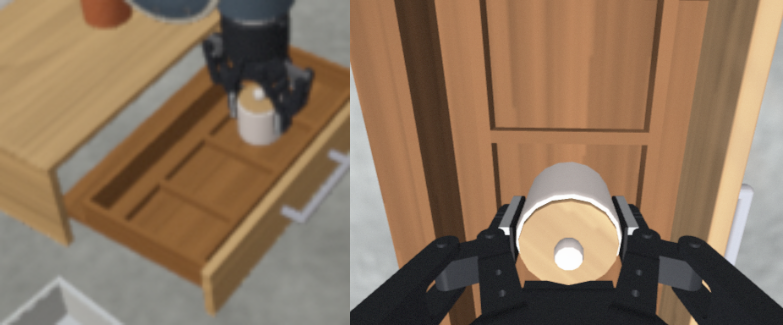

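Pot A is centred over its compartment. I'll lower it the last 11 mm slowly and release.

>>> jog_arm --increments '[[[0,0,0.02],[0,0,0]],[[0,0,0.015],[0,0,0]],[[0,0,0.012],[0,0,0]],[[0,0,0.008],[0,0,0]],[[0,0,0],[0,0,0]],[[0,0,0],[0,0,0]]]'

```text
time_s: 20.8
eef_pos: [580.2, 62.1, 40.3]
tool_rot: [-0.0, 0.734, -0.68, 0.0]
contact_force: [0.4, 0.1, -0.7]
finger_gap: 0.625
grip_force: 21.6
```

>>> jog_arm --increments '[[[0,0,0],[0,0,0]],[[0,0,0],[0,0,0]],[[0,0,0],[0,0,0]],[[0,0,0],[0,0,0]],[[0,0,-0.05],[0,0,0]],[[0,0,-0.15],[0,0,0]],[[0,0,-0.25],[0,0,0]],[[0,0,-0.25],[0,0,0]]]' --fingers 0.95

```text
time_s: 21.8
eef_pos: [580.0, 61.9, 182.5]
tool_rot: [-0.0, 0.734, -0.68, 0.0]
contact_force: [1.6, 0.5, -0.7]
finger_gap: 0.951
grip_force: 0.0
```

Run:
```python
from h import *
c=cam("side");cv2.imwrite("pics/s9.png",cv2.resize(c[0][60:290,130:400],None,fx=2.5,fy=2.5))
w=cam("wrist")
def lids(c):
    hsv=cv2.cvtColor(c[0],cv2.COLOR_BGR2HSV)
    m=cv2.inRange(hsv,(8,80,90),(25,255,255));n,l,st,ce=cv2.connectedComponentsWithStats(m)
    return [(ce[i].round(1),st[i,2:].tolist()) for i in range(1,n) if 20<st[i,4]<4000]
for k in lids(c):print("side",k,ray(c,k[0],53).round(1),ray(c,k[0],83).round(1))
for k in lids(w):print("wrist",k,ray(w,k[0],83).round(1))
plan(425,-351,135,-85.6)
```

```text
side (array([360.7,   7.4]), [67, 17, 608]) [ 1109.1 -2085.5    53. ] [ 1068.7 -1978.6    83. ]
side (array([414.5,   1.7]), [7, 5, 23]) [  847.2 -2465.8    53. ] [  816.9 -2344.2    83. ]
side (array([498.6,  16.3]), [38, 51, 975]) [  273.7 -2466.1    53. ] [  265.5 -2344.5    83. ]
side (array([372.2, 100.4]), [114, 61, 3767]) [ 508.3 -823.2   53. ] [ 491.1 -765.    83. ]
side (array([342.1, 160.1]), [13, 8, 65]) [ 425.2 -349.4   53. ] [ 411.2 -309.5   83. ]
side (array([279.6, 313.4]), [39, 37, 1110]) [285.  272.7  53. ] [276.5 288.7  83. ]
side (array([181.8, 339.4]), [74, 67, 1240]) [424.1 446.2  53. ] [410.1 455.5  83. ]
wrist (array([506.4, 330.2]), [13, 13, 70]) [308.9 201.9  83. ]
wrist (array([100.3, 370.1]), [48, 34, 1063]) [745.8 298.1  83. ]
a0 -85.6 turn 0.001 shift before turn [1.9995 0.9531 0.2505] after [1.9996 0.9491 0.2651] tilt corr [-0.0131  0.0011  0.    ] d [-158.6 -413.3  -53. ]
```

View pics/s9.png

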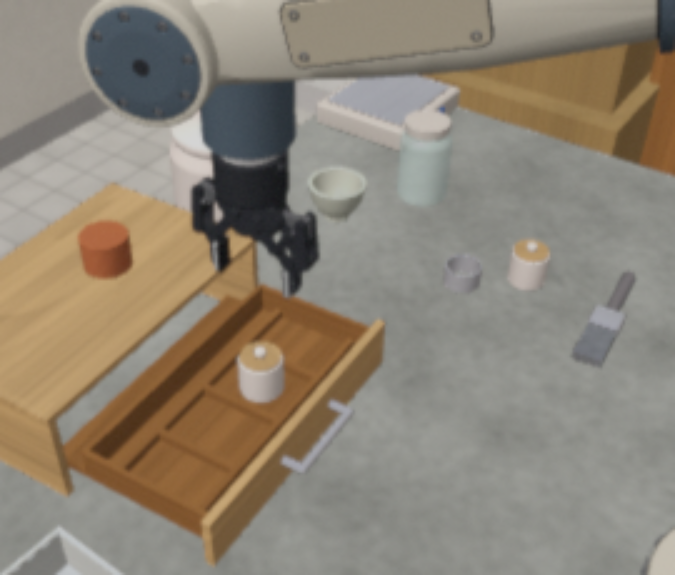

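Pot A stands upright in its compartment. Pot B is still at (425,−350), so I'll go there now.

>>> jog_arm --increments '[[[0.25,0.119,0],[0,0,0]],[[0.25,0.119,0],[0,0,0]],[[0.25,0.119,0],[0,0,0]],[[0.25,0.119,0],[0,0,0]],[[0.25,0.119,0],[0,0,0]],[[0.25,0.119,0],[0,0,0]],[[0.25,0.119,0.1],[0,0,0]],[[0.25,0.119,0.08],[0,0,0]]]' --fingers 1

```text
time_s: 22.9
eef_pos: [420.1, -352.9, 144.5]
tool_rot: [-0.0, 0.734, -0.679, 0.001]
contact_force: [0.5, 0.8, -1.4]
finger_gap: 1.003
grip_force: 0.0
```

>>> jog_arm --increments '[[[0,0,0.05],[0,0,0]],[[0,0,0],[0,0,0]],[[0,0,0],[0,0,0]]]'

```text
time_s: 23.28
eef_pos: [421.7, -350.8, 135.2]
tool_rot: [-0.0, 0.734, -0.679, 0.001]
contact_force: [0.1, 0.0, -0.1]
finger_gap: 1.001
grip_force: 0.0
```

Run:
```python
from h import *
c=cam("wrist");plan(425,-351,10.5,-85.6)
hsv=cv2.cvtColor(c[0],cv2.COLOR_BGR2HSV)
m=cv2.inRange(hsv,(8,80,90),(25,255,255));n,l,st,ce=cv2.connectedComponentsWithStats(m)
for i in range(1,n):
    if st[i,4]>300: print(ce[i],st[i],ray(c,ce[i],53).round(1))
```

```text
a0 -85.5 turn 0.003 shift before turn [ 0.0023 -0.0149  0.624 ] after [ 0.0029 -0.0158  0.6239] tilt corr [-0.0014 -0.0009  0.    ] d [   3.2   -0.3 -124.8]
[252.21714032 190.20381883] [ 224  163   58   56 2252] [ 425.6 -352.7   53. ]
```

>>> jog_arm --increments '[[[0.003,-0.017,0.15],[0,0,0]],[[0,0,0.15],[0,0,0]],[[0,0,0.12],[0,0,0]],[[0,0,0.11],[0,0,0]],[[0,0,0.06],[0,0,0]],[[0,0,0.033],[0,0,0]],[[0,0,0],[0,0,0]],[[0,0,0],[0,0,0]]]'

```text
time_s: 24.32
eef_pos: [424.9, -352.0, 10.5]
tool_rot: [-0.0, 0.734, -0.679, 0.001]
contact_force: [1.4, 0.7, -0.5]
finger_gap: 1.001
grip_force: 0.0
```

>>> jog_arm --increments '[[[0,0,0],[0,0,0]],[[0,0,0],[0,0,0]],[[0,0,0],[0,0,0]],[[0,0,0],[0,0,0]],[[0,0,0],[0,0,0]],[[0,0,0],[0,0,0]]]' --fingers 0 --newtons 20

```text
time_s: 25.08
eef_pos: [424.9, -352.0, 10.3]
tool_rot: [-0.0, 0.734, -0.679, 0.001]
contact_force: [1.2, 1.4, 5.5]
finger_gap: 0.629
grip_force: 21.4
```

>>> jog_arm --increments '[[[0,0,-0.03],[0,0,0]],[[0,0,-0.06],[0,0,0]],[[0,0,-0.1],[0,0,0]],[[0,0,-0.15],[0,0,0]],[[0,0,-0.15],[0,0,0]],[[0,0,-0.15],[0,0,0]],[[0,0,-0.08],[0,0,0]],[[0,0,0],[0,0,0]]]'

```text
time_s: 26.08
eef_pos: [424.7, -352.0, 155.2]
tool_rot: [-0.0, 0.734, -0.68, 0.001]
contact_force: [0.4, -1.3, -2.2]
finger_gap: 0.625
grip_force: 21.6
```

Run:
```python
from h import *
plan(573.3,146,160,-85.6)
c=cam("side");p=proj(c,(580,62,62+30));print(p)
hsv=cv2.cvtColor(c[0],cv2.COLOR_BGR2HSV);u,v=p.astype(int);w=c[0][v-15:v+25,u-20:u+20]
print(((w.min(2)>165)).sum(), np.argwhere(w.min(2)>165).mean(0)+[v-15,u-20])
```

```text
a0 -85.6 turn -0.001 shift before turn [-2.4257 -0.9309 -0.0251] after [-2.4254 -0.9317 -0.024 ] tilt corr [-0.0024 -0.0014  0.    ] d [148.6 498.    4.8]
[233.28280909 199.63723675]
75 [210.38666667 230.2       ]
```

>>> jog_arm --increments '[[[-0.11,-0.042,0],[0,0,0]],[[-0.22,-0.085,0],[0,0,0]],[[-0.22,-0.085,0],[0,0,0]],[[-0.22,-0.085,0],[0,0,0]],[[-0.22,-0.085,0],[0,0,0]],[[-0.22,-0.085,0],[0,0,0]],[[-0.22,-0.085,0],[0,0,0]],[[-0.22,-0.085,0],[0,0,0]]]'

```text
time_s: 27.12
eef_pos: [525.4, -11.5, 152.4]
tool_rot: [0.001, 0.734, -0.68, -0.001]
contact_force: [1.2, -0.9, -1.0]
finger_gap: 0.627
grip_force: 21.6
```

>>> jog_arm --increments '[[[-0.22,-0.085,0],[0,0,0]],[[-0.22,-0.085,0],[0,0,0]],[[-0.2,-0.075,0],[0,0,0]],[[-0.136,-0.05,0],[0,0,0]],[[0,0,0],[0,0,0]],[[0,0,0],[0,0,0]]]'

```text
time_s: 27.88
eef_pos: [572.3, 145.8, 152.6]
tool_rot: [0.001, 0.734, -0.68, -0.0]
contact_force: [0.7, -0.8, -1.4]
finger_gap: 0.628
grip_force: 21.7
```

Run:
```python
from h import *
plan(573.3,146,41,-85.6)
w=cam("wrist");c=cam("side");cv2.imwrite("pics/s10.png",np.hstack([cv2.resize(c[0][160:290,130:270],(350,325)),cv2.resize(w[0],(433,325))]))
```

```text
a0 -85.6 turn -0.001 shift before turn [-0.0011 -0.0062  0.5579] after [-0.0006 -0.0049  0.5579] tilt corr [ 0.0022 -0.0009  0.    ] d [   1.     0.2 -111.6]
```

View pics/s10.png

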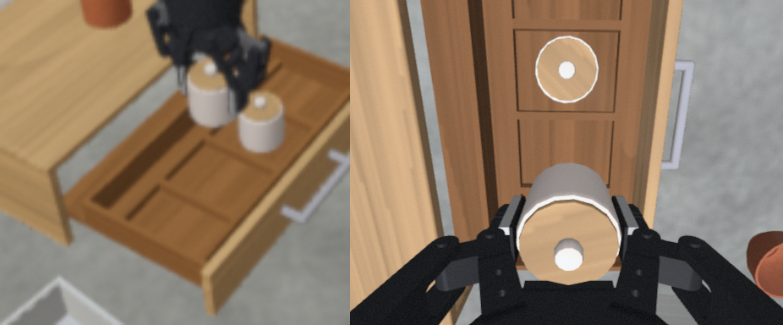

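Pot A is centred in its compartment and pot B hangs above the next one. Lowering.

>>> jog_arm --increments '[[[0,-0.005,0.1],[0,0,0]],[[0,0,0.14],[0,0,0]],[[0,0,0.12],[0,0,0]],[[0,0,0.09],[0,0,0]],[[0,0,0.04],[0,0,0]],[[0,0,0.02],[0,0,0]],[[0,0,0],[0,0,0]],[[0,0,0],[0,0,0]]]'

```text
time_s: 28.98
eef_pos: [574.5, 146.6, 52.5]
tool_rot: [-0.001, 0.734, -0.68, 0.0]
contact_force: [-0.2, -0.2, -0.9]
finger_gap: 0.623
grip_force: 21.7
```

>>> jog_arm --increments '[[[0,0,0.015],[0,0,0]],[[0,0,0.015],[0,0,0]],[[0,0,0.01],[0,0,0]],[[0,0,0.006],[0,0,0]],[[0,0,0],[0,0,0]],[[0,0,0],[0,0,0]]]'

```text
time_s: 29.72
eef_pos: [574.1, 146.5, 42.6]
tool_rot: [-0.0, 0.734, -0.68, 0.0]
contact_force: [-0.2, 0.2, -1.3]
finger_gap: 0.625
grip_force: 21.7
```

>>> jog_arm --increments '[[[0,0,0.006],[0,0,0]],[[0,0,0.003],[0,0,0]],[[0,0,0],[0,0,0]],[[0,0,0],[0,0,0]]]'

```text
time_s: 30.22
eef_pos: [574.1, 146.5, 40.7]
tool_rot: [-0.0, 0.734, -0.68, 0.0]
contact_force: [0.6, 0.1, -1.3]
finger_gap: 0.628
grip_force: 21.7
```

>>> jog_arm --increments '[[[0,0,0],[0,0,0]],[[0,0,0],[0,0,0]],[[0,0,0],[0,0,0]],[[0,0,0],[0,0,0]],[[0,0,-0.05],[0,0,0]],[[0,0,-0.15],[0,0,0]],[[0,0,-0.25],[0,0,0]],[[0,0,-0.25],[0,0,0]]]' --fingers 0.95

```text
time_s: 31.22
eef_pos: [573.9, 146.3, 183.0]
tool_rot: [-0.0, 0.734, -0.679, 0.0]
contact_force: [0.5, 1.4, 0.1]
finger_gap: 0.951
grip_force: 0.0
```

>>> jog_arm --increments '[[[0.12,0.2,0],[0,0,0]],[[0.12,0.2,0],[0,0,0]],[[0,0.2,0],[0,0,0]],[[0,0.2,0],[0,0,0]],[[0,0,0],[0,0,0]],[[0,0,0],[0,0,0]]]' --fingers 0

```text
time_s: 31.98
eef_pos: [418.7, 86.6, 181.6]
tool_rot: [-0.001, 0.734, -0.679, 0.0]
contact_force: [0.8, -0.1, 0.3]
finger_gap: -0.006
grip_force: 0.0
```

Run:
```python
from h import *
w=cam("wrist");cv2.imwrite("pics/w11.png",w[0]);np.savez("w11.npz",*w)
plan(415,96,33,-85.6)
```

```text
a0 -85.6 turn -0.0 shift before turn [-0.0482  0.0165  0.7411] after [-0.0484  0.0157  0.7411] tilt corr [-0.0011  0.0003  0.    ] d [  -3.9    9.4 -148.2]
```

View pics/w11.png

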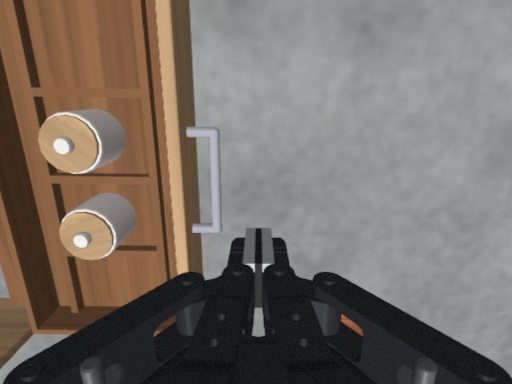

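Both pots stand upright in neighbouring compartments, with knobs at (64,146) and (82,240). The pull bar runs from (215,133) to (216,228). Now I'll place the closed fingers in front of it, leaning back.

Run:
```python
from h import *
z=np.load("w11.npz");c=[z[k] for k in z]
for n,u,h in(("pull",(215,133),45),("pull",(216,228),45),("knobA",(64,146),92),("knobB",(82,240),92),("front",(176,0),75),("front",(196,260),75)):print(n,ray(c,u,h).round(1))
```

```text
pull [461.9  48.1  45. ]
pull [457.6 147.5  45. ]
knobA [576.2  61.6  92. ]
knobB [570.6 145.6  92. ]
front [490.2 -52.3  75. ]
front [472.3 168.8  75. ]
```

>>> jog_arm --increments '[[[0,0,0],[0.25,0,0]],[[0,0,0],[0.25,0,0]],[[0,0,0],[0,0,0]],[[0,0,0],[0,0,0]]]'

```text
time_s: 32.52
eef_pos: [419.1, 86.9, 181.4]
tool_rot: [-0.092, 0.728, -0.674, 0.085]
contact_force: [0.5, 1.3, 0.4]
finger_gap: 0.002
grip_force: 0.0
```

Run:
```python
from h import *
s=r.get_state();print(s["eef_pos"],s["q"])
q=s["tool_rot"];R=Ro.from_quat([q[1],q[2],q[3],q[0]]).as_matrix();print(R.round(3))
y=.077
for n,d in(("to start",np.array([412,94,34])-s["eef_pos"]),("push 10mm",10*np.array([np.cos(y),np.sin(y),0]))):print(n,(R.T@d/200).round(4))
```

```text
[419.06212825  86.88356662 181.36064763] [ 0.70257936 -0.1473779  -0.54713201  0.1761104  -0.97398455 -0.71064863]
[[ 0.077 -0.966  0.247]
 [-0.997 -0.074  0.019]
 [-0.    -0.248 -0.969]]
to start [-0.0381  0.2139  0.7058]
push 10mm [-0.     -0.0484  0.0124]
```

>>> jog_arm --increments '[[[-0.0076,0.043,0.141],[0,0,0]],[[-0.0076,0.043,0.141],[0,0,0]],[[-0.0076,0.043,0.141],[0,0,0]],[[-0.0076,0.043,0.141],[0,0,0]],[[-0.0076,0.043,0.141],[0,0,0]],[[0,0,0],[0,0,0]],[[0,0,0],[0,0,0]]]'

```text
time_s: 33.4
eef_pos: [412.4, 94.1, 34.6]
tool_rot: [-0.092, 0.728, -0.674, 0.085]
contact_force: [-0.4, -0.8, -0.9]
finger_gap: -0.003
grip_force: 0.0
```

>>> jog_arm --increments '[[[0,-0.0242,0.0062],[0,0,0]],[[0,-0.0242,0.0062],[0,0,0]],[[0,-0.0242,0.0062],[0,0,0]],[[0,-0.0242,0.0062],[0,0,0]],[[0,-0.0242,0.0062],[0,0,0]],[[0,-0.0242,0.0062],[0,0,0]],[[0,-0.0242,0.0062],[0,0,0]],[[0,-0.0242,0.0062],[0,0,0]]]'

```text
time_s: 34.4
eef_pos: [450.7, 96.3, 33.2]
tool_rot: [-0.091, 0.728, -0.674, 0.085]
contact_force: [-2.6, 1.0, 1.9]
finger_gap: -0.002
grip_force: 1.3
```

Run:
```python
from h import *
s=r.get_state();print(s["eef_pos"],s["contact_force"])
w=cam("wrist");c=cam("side")
# pull bar still where? grey-lilac pixels near expected place
print(proj(c,(459.7,98,45)),proj(w,(459.7,98,45)))
```

```text
[450.68184639  96.25824468  33.21919449] [-2.59391846  1.02079668  1.93636368]
[260.24815321 236.1855421 ] [233.91884407 250.6750082 ]
```

>>> jog_arm --increments '[[[0,-0.034,0.0087],[0,0,0]],[[0,-0.034,0.0087],[0,0,0]],[[0,-0.034,0.0087],[0,0,0]],[[0,-0.034,0.0087],[0,0,0]],[[0,-0.034,0.0087],[0,0,0]],[[0,-0.034,0.0087],[0,0,0]],[[0,-0.034,0.0087],[0,0,0]],[[0,-0.034,0.0087],[0,0,0]]]'

```text
time_s: 35.5
eef_pos: [507.0, 100.7, 33.2]
tool_rot: [-0.091, 0.728, -0.674, 0.085]
contact_force: [-2.4, -1.7, -0.4]
finger_gap: -0.003
grip_force: 1.3
```

>>> jog_arm --increments '[[[0,-0.034,0.0087],[0,0,0]],[[0,-0.034,0.0087],[0,0,0]],[[0,-0.034,0.0087],[0,0,0]],[[0,-0.034,0.0087],[0,0,0]],[[0,-0.034,0.0087],[0,0,0]],[[0,-0.034,0.0087],[0,0,0]],[[0,-0.034,0.0087],[0,0,0]],[[0,-0.034,0.0087],[0,0,0]]]'

```text
time_s: 36.5
eef_pos: [563.2, 105.1, 33.4]
tool_rot: [-0.091, 0.728, -0.674, 0.085]
contact_force: [-2.4, -1.9, 0.6]
finger_gap: 0.002
grip_force: 1.3
```

Run:
```python
from h import *
w=cam("wrist")
def lid(c):
    hsv=cv2.cvtColor(c[0],cv2.COLOR_BGR2HSV);m=(c[0].min(2)>185).astype(np.uint8)
    n,l,st,ce=cv2.connectedComponentsWithStats(m)
    for i in range(1,n):
        if 30<st[i,4]<900: print(ce[i].round(),st[i,2:],ray(c,ce[i],92).round(1))
lid(w);print(r.get_state()["contact_force"])
```

```text
[  1. 184.] [  5  42 136] [653.5  68.8  92. ]
[ 30. 311.] [ 46  76 334] [653.2 129.7  92. ]
[ 1.41866128 -0.1847961   0.42037692]
```

>>> jog_arm --increments '[[[0,-0.025,0.0064],[0,0,0]],[[0,-0.025,0.0064],[0,0,0]],[[0,-0.025,0.0064],[0,0,0]],[[0,-0.025,0.0064],[0,0,0]],[[0,-0.025,0.0064],[0,0,0]],[[0,-0.025,0.0064],[0,0,0]],[[0,-0.025,0.0064],[0,0,0]],[[0,-0.025,0.0064],[0,0,0]]]'

```text
time_s: 37.55
eef_pos: [604.2, 108.1, 33.3]
tool_rot: [-0.091, 0.728, -0.674, 0.085]
contact_force: [-2.3, -1.5, 2.8]
finger_gap: 0.002
grip_force: 1.3
```

>>> jog_arm --increments '[[[0,-0.01,0.0026],[0,0,0]],[[0,-0.01,0.0026],[0,0,0]],[[0,-0.01,0.0026],[0,0,0]],[[0,-0.01,0.0026],[0,0,0]],[[0,-0.01,0.0026],[0,0,0]],[[0,-0.01,0.0026],[0,0,0]],[[0,-0.01,0.0026],[0,0,0]],[[0,-0.01,0.0026],[0,0,0]]]'

```text
time_s: 38.55
eef_pos: [620.4, 109.4, 33.1]
tool_rot: [-0.091, 0.728, -0.674, 0.085]
contact_force: [-1.7, -1.5, 1.3]
finger_gap: 0.003
grip_force: 1.0
```

>>> jog_arm --increments '[[[0,-0.01,0.0026],[0,0,0]],[[0,-0.01,0.0026],[0,0,0]],[[0,-0.01,0.0026],[0,0,0]],[[0,-0.01,0.0026],[0,0,0]]]'

```text
time_s: 39.05
eef_pos: [628.4, 109.9, 33.1]
tool_rot: [-0.091, 0.728, -0.674, 0.085]
contact_force: [-3.1, -1.4, 2.2]
finger_gap: -0.004
grip_force: 1.9
```

>>> jog_arm --increments '[[[0,-0.01,0.0026],[0,0,0]],[[0,-0.01,0.0026],[0,0,0]],[[0,0,0],[0,0,0]]]'

```text
time_s: 39.42
eef_pos: [633.3, 110.8, 33.2]
tool_rot: [-0.092, 0.728, -0.674, 0.085]
contact_force: [-1.5, -0.6, -0.4]
finger_gap: -0.001
grip_force: 0.4
```

>>> jog_arm --increments '[[[0,-0.01,0.0026],[0,0,0]],[[0,-0.01,0.0026],[0,0,0]]]'

```text
time_s: 39.67
eef_pos: [637.2, 111.0, 33.3]
tool_rot: [-0.092, 0.728, -0.674, 0.085]
contact_force: [-0.9, -0.7, -0.7]
finger_gap: 0.003
grip_force: 0.4
```

>>> jog_arm --increments '[[[0,-0.01,0.0026],[0,0,0]],[[0,0,0],[0,0,0]]]'

```text
time_s: 39.92
eef_pos: [639.6, 111.2, 33.5]
tool_rot: [-0.092, 0.728, -0.674, 0.085]
contact_force: [-0.5, 0.2, 0.3]
finger_gap: -0.005
grip_force: 0.0
```

>>> jog_arm --increments '[[[0,-0.01,0.0026],[0,0,0]],[[0,-0.01,0.0026],[0,0,0]]]'

```text
time_s: 40.17
eef_pos: [640.7, 111.1, 33.1]
tool_rot: [-0.09, 0.728, -0.675, 0.084]
contact_force: [-19.3, 3.0, 16.3]
finger_gap: -0.002
grip_force: 10.7
```

Run:
```python
from h import *
c=cam("side")
# pull bar pixels: bright low-saturation streak; row scan around the expected home bar positions
hsv=cv2.cvtColor(c[0],cv2.COLOR_BGR2HSV)
for d in range(170,204,6):
    y=.077; out=[]
    for t in(-40,-25,25,40):
        X=np.array([459.7,98,45])+d*np.array([np.cos(y),np.sin(y),0])+t*np.array([-np.sin(y),np.cos(y),0])
        u,v=proj(c,X).round().astype(int);out.append((u,v,hsv[v,u].tolist()))
    print(d,out)
```

```text
170 [(np.int64(218), np.int64(206), [21, 19, 93]), (np.int64(215), np.int64(209), [114, 28, 45]), (np.int64(205), np.int64(219), [35, 11, 134]), (np.int64(202), np.int64(222), [30, 9, 136])]
176 [(np.int64(217), np.int64(205), [45, 6, 83]), (np.int64(214), np.int64(208), [115, 33, 46]), (np.int64(204), np.int64(219), [35, 11, 135]), (np.int64(200), np.int64(222), [30, 8, 134])]
182 [(np.int64(215), np.int64(205), [38, 12, 85]), (np.int64(212), np.int64(208), [110, 26, 29]), (np.int64(202), np.int64(218), [40, 11, 137]), (np.int64(199), np.int64(221), [30, 10, 134])]
188 [(np.int64(213), np.int64(204), [105, 13, 77]), (np.int64(210), np.int64(207), [114, 34, 38]), (np.int64(200), np.int64(217), [38, 9, 119]), (np.int64(197), np.int64(220), [30, 7, 114])]
194 [(np.int64(212), np.int64(203), [108, 40, 64]), (np.int64(209), np.int64(206), [0, 11, 48]), (np.int64(199), np.int64(216), [150, 6, 126]), (np.int64(195), np.int64(219), [120, 7, 147])]
200 [(np.int64(210), np.int64(203), [104, 48, 69]), (np.int64(207), np.int64(205), [21, 25, 70]), (np.int64(197), np.int64(216), [120, 8, 154]), (np.int64(194), np.int64(219), [120, 10, 156])]
```

A hard stop with rising force after the snap means the drawer is home. Back away.

>>> jog_arm --increments '[[[0,0.03,-0.0077],[0,0,0]],[[0,0.1,-0.0256],[0,0,0]],[[0,0.2,-0.051],[0,0,0]],[[0,0.2,-0.051],[0,0,0]],[[0,0.05,-0.25],[0,0,0]],[[0,0.05,-0.25],[0,0,0]],[[0,0,0],[0,0,0]],[[0,0,0],[0,0,0]]]'

```text
time_s: 41.22
eef_pos: [489.9, 99.6, 125.2]
tool_rot: [-0.092, 0.728, -0.674, 0.085]
contact_force: [0.2, 0.8, -1.0]
finger_gap: 0.002
grip_force: 0.0
```

Run:
```python
from h import *
w=cam("wrist");hsv=cv2.cvtColor(w[0],cv2.COLOR_BGR2HSV)
print(r.get_state()["contact_force"],proj(w,(653,113,45)),proj(w,(680,80,75)))
# pull: low-sat lilac, front panel: birch hue
m=cv2.inRange(hsv,(108,10,110),(130,60,230));n,l,st,ce=cv2.connectedComponentsWithStats(m)
for i in range(1,n):
    if st[i,4]>60: print(ce[i].round(),st[i],ray(w,ce[i],45).round(1))
```

```text
[ 0.10829694 -0.47182677 -0.77851251] [109.18176495 181.06280847] [ 51.41120385 148.28144157]
[100. 172.] [  72  117   46  114 1035] [661.7 104.9  45. ]
```

```bash
python3 -c "
from workcell import r
print(r.hand_in())"
```

```text
the job is handed in; nothing more can be done
None
```

I laid the spatula flat in the loaf tin, stood both pots (only two were on the counter) upright in compartments of their own, and eased the drawer in until it snapped home; I handed the job in at about 41 s, but no verdict was returned, and I couldn't see the pots once the drawer was shut.

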